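Index the weld positioner by one turn of its hand wheel

ROBOT

A 6-joint arm with a two-finger parallel gripper is mounted at the origin on the work surface. World frame = base frame: x ahead of the robot, y to its left, z up, the work surface at z = 0. Lengths are in m, angles in rad, forces in N, time in s.
With the tool pointing down it reaches from about 0.35 to 0.85 m from the base axis. Payload 8.1 kg.
Tool frame: the origin (TCP) lies midway between the tips of the shut fingers; the grasp point (between the pads) lies 19 mm behind it; z points along the fingers, y is the direction in which the jaws open and shut (so a half turn about z gives the same grasp; the last joint's range is limited). The gripper opens to 93 mm and grips with 3 to 60 N. Pads are 15 mm wide; open, the fingers measure 128 mm over their backs; the gripper's body (75 mm by 188 mm) begins 65 mm behind the grasp point.
Start: joints at [1.248, 0.13, 1.488, -0, 1.523, -0.085], TCP at [0.141, 0.583, 0.219] pointing down, gripper open.
Joint ranges: [-2.96, 2.96], [-0.89, 2.26], [0.02, 2.5], [-1.34, 4.48], [0, 2.73], [-2.66, 2.66]. Speed limits (rad/s): [2.39, 2.39, 2.79, 3.14, 3.14, 3.14].

INTERFACE

Orientations are given as a rotation vector (axis times angle).
In Python, from plant import monitor, eyes, ticket gives the robot as it stands.
- The arm moves only by the tool send_rows, never from a script. Its argument "motion" is a list of rows, each a list of 2 entries, a list of its own where there are three numbers: the shift along the tool's x, y, z in m, then the turn about the tool's z in degrees. In form: [[[dx, dy, dz], twist], ...]. A call has 1 to 12 rows; each row is the pose to reach, as a shift and turn from the pose commanded when the call began, along the tool's axes at that moment; what a row does not reach only later rows make up. A row lasts 1/8 s, in which the tool goes at most 62.5 mm and 10.7 degrees, less where a joint would pass 70% of its speed; a pose out of reach is approached as far as the arm can. A call with a gripper value outside its range is refused whole. "jaw" is the finger opening in m, from 0 to 0.093, set as the call begins (left out, the last holds). The fingers move at their own pace and stop on an object; "squeeze" is the grip in N (left out, the last holds). Time passes only in rows, so rows that repeat a pose let the fingers close. It gives the time, the measured TCP pose, the force and the opening at its end, in the units of the state.
- monitor.read_state(): the state, without advancing time (a new reading comes with each control period).
- eyes.read_camera(name): name is "scene" or "top" or "wrist"; returns the picture (400x640x3 uint8, red, green, blue); there is no depth.
- eyes.camera_model(name): a dict with "mtx" (3x3 intrinsics, pixels), "k1" (the pictures are not rectified: a ray, as slopes to the right and down, at radius r is drawn at 1 + k1 r^2 times it, then the intrinsics apply), "cam_to_world" (4x4, takes a point from camera to world coordinates); the wrist camera has in their place "mount" (4x4, takes a point from camera to tool coordinates, whose origin is the TCP and whose axes are the flange's). Camera axes: x right, y down, z forward; pixel columns grow to the right and rows downward; lengths in m; the calibration is good to about 2 mm. A picture is of the moment at which its call begins: read the wrist's pose just before it. camera_model takes no time and is no camera call.
- ticket.close_job(): hands the job in, once; it reports no verdict.
The state is a dict: "t": time; "q": joint angles; "dq": joint speeds; "joint_torque": joint torques, N m; "tool_pos": TCP position; "orientation": TCP orientation; "force": force on the tool from outside, world axes, zero at the start; "wrist_torque": the same for the moment, N m; "opening": finger opening in m.
Only numpy, scipy, OpenCV 4.12 (cv2) and the standard library are available. Lean on these libraries where they do the work, as an engineer would, in place of code of your own. Each camera call takes 0.05 s, during which the arm holds its last target.

TASK

Bring the next side of the steel box round for welding: push the positioner's flat hand wheel clockwise (seen from above) through exactly one full turn by its upright handle, so that the handle comes to rest at the fixed index finger where it began. Push steadily and gently with the fingers, without gripping the handle, spinning the wheel, turning it the wrong way or running well past the mark; do not touch the faceplate or the box, which rides round standing on it, leave the loose tools and offcuts alone, and finish clear of everything.

Things in the scene. Friction and masses are not known exactly. Their poses are not given: they have to be found in the camera images.
- handwheel (a joint): angle of the hand wheel: 0 at the start with the handle at the index finger, grows as the wheel turns clockwise seen from above, 2 pi (6.283) after one full turn. No stop or detent at one turn. The wheel is stiff: it needs about 3 to 5 N at the handle, and stays where it is left. Geared to the faceplate: one wheel turn turns the faceplate a quarter turn clockwise.
- wheel_center (a point): point on the vertical axis of the hand wheel, level with the top of its rim (108 mm above the table). Flat bare-steel wheel with three spokes, 176 mm across, the rim a 16 mm round bar, hub top 2 mm above the rim; it sits on a dark column.
- crank_handle: upright black cylindrical handle, 24 mm diameter, standing on the outer end of one spoke, 74 mm from the wheel's axis. It revolves loosely on its own pin, as such grips do, so its yaw means nothing. Origin: centre of its foot, 2 mm below the top of the rim; it rises 56 mm above that origin (its z axis is up).
- index_tip (a point): tip of the small fixed steel index finger just outside the wheel rim, 100 mm from the wheel's axis and 4 mm below the top of the rim; its upright is 16 mm wide, 108 to 116 mm from the axis, and ends 3 mm below the top of the rim. The handle points straight at it at the start and must point at it again at the end.
- faceplate: round steel turntable of the positioner, 180 mm diameter, 12 mm thick, axis 240 mm from the wheel's axis. Origin: centre of its underside, 48 mm above the table; its top is 60 mm above the table. Must not be touched.
- steel_box: welded dark steel box, 90 x 64 x 62 mm (0.5 to 0.9 kg), standing loose on the faceplate near its centre. Origin: centre of its underside; top about 124 mm above the table. Must not be touched or lifted.
- hammer: loose hammer, 220 mm long, lying on the table beside the positioner, up to about 40 mm high; origin under it. Leave alone.
- tube_offcut: loose round steel tube offcut standing on end, 48 mm diameter, 70 mm tall; origin: centre of its underside. Leave alone.
- angle_offcut: loose offcut of steel angle, 110 mm long, 45 mm wide and high; origin: centre of its underside. Leave alone.
Things that resemble listed ones, but are neither listed nor needed, are in the scene too. What is shaped like the steel_box but blue or purple is not meant.

How it is judged:
By the outcome, as a careful person would: the job done as asked, in the order asked, and still so for the second after the job is handed in, with the robot touching nothing.
It also fails if it takes over 64 s, if anything falls off the work surface, if the arm or the gripper's body presses on something with over 40 N, if the wrist force passes 120 N, or if a joint passes its speed limit or range.

## Working session

There is one attempt and no reset: what is moved stays moved. The work goes in short steps, Python scripts to look and compute and a tool call to move; the robot and the scene stay as the last step left them, time stands still between calls to the robot, and variables do not carry over. Pictures are saved under pics/ and viewed, and the job is handed in when it is done.

Besides the shell and the picture viewer there is one more tool, called after "Request:" in YAML: its name, and indented under it one key for each argument. send_rows: Moves the arm, as the interface text tells. Its arguments: {"type":"object","properties":{"motion":{"type":"array","items":{"type":"array"}},"jaw":{"type":"number"},"squeeze":{"type":"number"}},"required":["motion"]}

```bash
mkdir -p pics; ls; python3 - <<'E'
from plant import monitor, eyes
import cv2, numpy as np
s=monitor.read_state(); print({k:np.round(v,3).tolist() for k,v in s.items()})
for n in ("scene","top","wrist"):
    im=eyes.read_camera(n); cv2.imwrite(f"pics/{n}0.png",im[:,:,::-1])
    m=eyes.camera_model(n); print(n,{k:np.round(v,4).tolist() for k,v in m.items()})
E
```

```text
pics
{'t': 0.0, 'q': [1.248, 0.131, 1.489, -0.0, 1.523, -0.085], 'dq': [0.0, -0.0, 0.0, -0.0, -0.001, -0.001], 'joint_torque': [-0.001, -55.983, -49.177, 0.077, 0.035, -0.0], 'tool_pos': [0.141, 0.583, 0.218], 'orientation': [-0.373, -3.119, 0.003], 'force': [-0.621, -0.434, 0.263], 'wrist_torque': [-0.027, 0.015, 0.024], 'opening': 0.093}
scene {'mtx': [[460.7863, 0.0, 314.6819], [0.0, 460.7863, 195.5832], [0.0, 0.0, 1.0]], 'k1': 0.023, 'cam_to_world': [[0.7032, 0.4638, -0.5389, 1.2719], [0.7107, -0.4374, 0.551, -0.6219], [0.0199, -0.7705, -0.6372, 0.8878], [0.0, 0.0, 0.0, 1.0]]}
top {'mtx': [[463.7695, 0.0, 324.7041], [0.0, 463.7695, 197.8065], [0.0, 0.0, 1.0]], 'k1': -0.1225, 'cam_to_world': [[0.0097, -0.9823, 0.1869, 0.4171], [-0.9999, -0.0074, 0.0127, 0.0359], [-0.0111, -0.187, -0.9823, 1.1005], [0.0, 0.0, 0.0, 1.0]]}
wrist {'mtx': [[286.6836, 0.0, 323.4404], [0.0, 286.6836, 199.9738], [0.0, 0.0, 1.0]], 'k1': -0.0365, 'mount': [[-0.0013, -0.9713, -0.2378, 0.0654], [1.0, -0.0009, -0.0017, -0.001], [0.0015, -0.2378, 0.9713, -0.1658], [0.0, 0.0, 0.0, 1.0]]}
```

View pics/scene0.png

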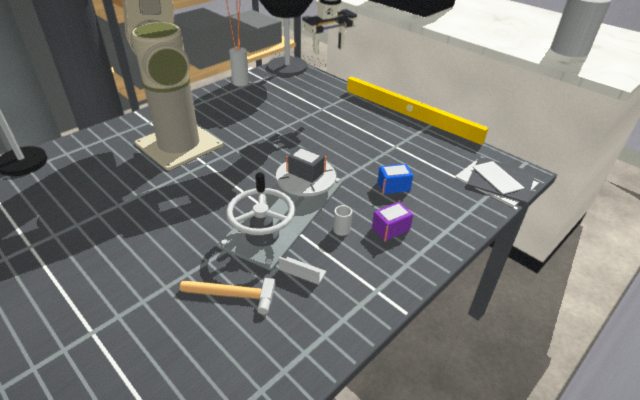

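View pics/top0.png

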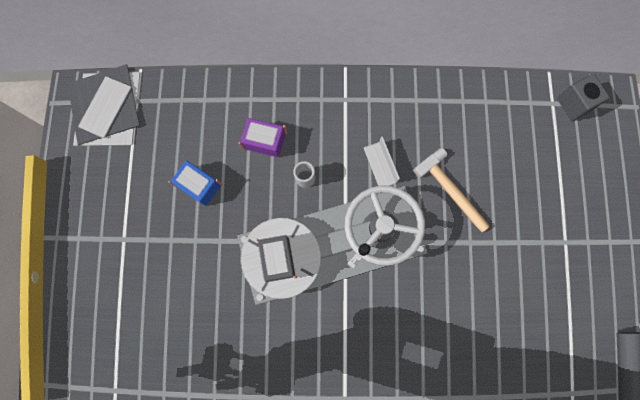

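View pics/wrist0.png

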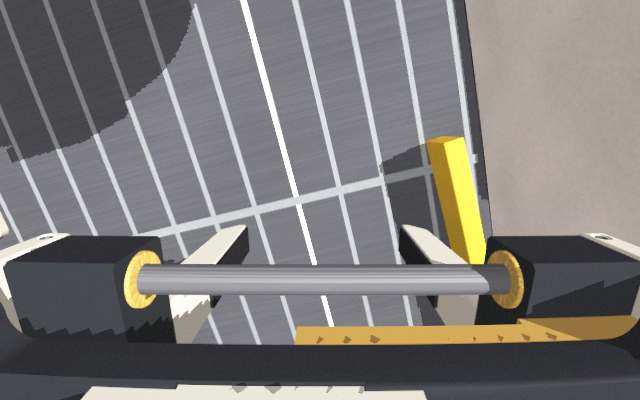

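The top view shows the wheel hub at about (385,225), the handle at (364,249), the index near (352,262) and the faceplate with the dark box at (281,258). The blue and purple boxes are decoys. Next I'll zoom in on the wheel.

```bash
cat > h.py <<'E'
import numpy as np, cv2
from plant import monitor, eyes
def ray(n,px):
    m=eyes.camera_model(n); K=m["mtx"]; T=m["cam_to_world"]
    # invert the radial model: drawn = s(1+k1 r^2)
    d=np.array([(px[0]-K[0][2])/K[0][0],(px[1]-K[1][2])/K[1][1]]); s=d.copy()
    for _ in range(20): s=d/(1+m["k1"]*(s@s))
    T=np.array(T); return T[:3,3],T[:3,:3]@np.array([s[0],s[1],1])
def onz(n,px,z):
    o,d=ray(n,px); return o+d*(z-o[2])/d[2]
def proj(n,P):
    m=eyes.camera_model(n); K=np.array(m["mtx"]); T=np.array(m["cam_to_world"])
    c=T[:3,:3].T@(np.array(P)-T[:3,3]); s=c[:2]/c[2]; s=s*(1+m["k1"]*(s@s)); return K[:2,:2]@s+K[:2,2]
E
python3 - <<'E'
import cv2
a=cv2.imread('pics/top0.png')[170:290,330:440]; cv2.imwrite('pics/topc.png',cv2.resize(a,None,fx=5,fy=5,interpolation=cv2.INTER_CUBIC))
a=cv2.imread('pics/scene0.png')[155:275,205:345]; cv2.imwrite('pics/scenec.png',cv2.resize(a,None,fx=5,fy=5,interpolation=cv2.INTER_CUBIC))
E
```

```text
(no output)
```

View pics/topc.png

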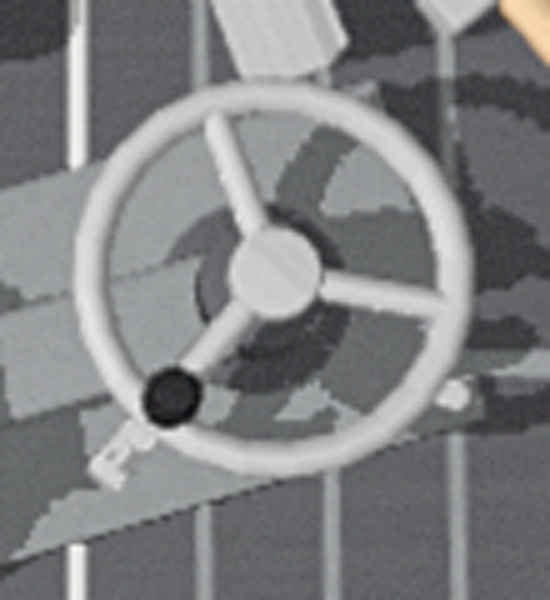

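View pics/scenec.png

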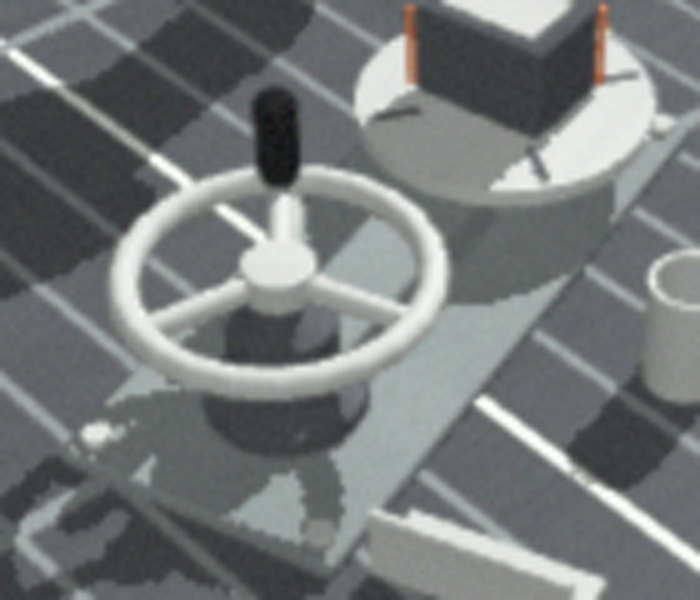

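```bash
python3 - <<'E'
from h import *
f=lambda u,v,ox,oy:((u+.5)/5-.5+ox,(v+.5)/5-.5+oy)
t=lambda u,v:f(u,v,330,170)
s=lambda u,v:f(u,v,205,155)
np.set_printoptions(precision=4,suppress=True)
hub=onz('top',t(276,272),.110); print('hub top',hub)
print('hub scene',onz('scene',s(280,264),.110))
pts=[(75,277),(473,285),(270,82),(278,475),(133,140),(415,140),(412,425)]
from scipy.optimize import least_squares
for n,P,ff in(('top',pts,t),('scene',[(108,285),(450,270),(280,398),(290,165),(150,358),(410,355)],s)):
    X=np.array([onz(n,ff(*p),.100)[:2] for p in P])
    r=least_squares(lambda c:np.hypot(*(X-c[:2]).T)-c[2],[*hub[:2],.088]); print(n,r.x,r.fun)
print('handle top',onz('top',t(173,396),.162),'scene',onz('scene',s(273,92),.162))
# triangulate the handle top
print('handle foot scene',onz('scene',s(281,187),.106))
print('index upright',onz('top',t(108,466),.105),'tip?',onz('top',t(150,432),.104))
fc=[onz('top',(281,258),.06)]; print('face',fc)
im=cv2.imread('pics/top0.png'); print('box top',onz('top',(276,257),.124))
print('tube',onz('top',(304,174),.07),'angle',onz('top',(381,160),.04), 'hammer', onz('top',(431,163),.04),onz('top',(486,228),.03))
E
```

```text
hub top [ 0.5492 -0.0813  0.11  ]
hub scene [ 0.5528 -0.0834  0.11  ]
top [ 0.5487 -0.0823  0.0866] [ 0.0007 -0.0002 -0.0003 -0.0005 -0.0005  0.0005  0.0003]
scene [ 0.5508 -0.0809  0.089 ] [-0.0003 -0.0026  0.0018  0.0015 -0.0018  0.0014]
handle top [ 0.4914 -0.0328  0.162 ] scene [ 0.4926 -0.0347  0.162 ]
handle foot scene [ 0.501  -0.0402  0.106 ]
index upright [ 0.4659 -0.0092  0.105 ] tip? [ 0.4805 -0.0272  0.104 ]
face [array([0.4772, 0.1458, 0.06  ])]
box top [0.4755 0.1496 0.124 ]
tube [0.6683 0.0971 0.07  ] angle [ 0.711  -0.0828  0.04  ] hammer [ 0.7049 -0.2019  0.04  ] [ 0.5515 -0.3299  0.03  ]
```

Only one upright black handle stands on a wheel, at (364,249). The dark block at (590,92) and the pen at (628,340) are elsewhere, and the crop confirms the choice. The measured geometry matches what's given:

| Quantity | Measured | Given |
|---|---|---|
| Handle radius | about 75 mm | 74 mm |
| Rim radius | 87–89 mm | 88 mm |
| Index upright radius | 111 mm | 108–116 mm |
| Faceplate axis to wheel axis | 239 mm | 240 mm |

The plan is to shut the fingers and push with the tool's -x face for the first half, then with the -y face, because of the joint 6 range.

```bash
cat >> h.py <<'E'
import json,os
from scipy.spatial.transform import Rotation as Ro
C=np.array([.5497,-.0820]); R0=.074; TH0=139.5
def meas():
    s=monitor.read_state(); M=Ro.from_rotvec(s["orientation"]).as_matrix()
    return np.array([*s["tool_pos"],np.degrees(np.arctan2(M[1,0],M[0,0]))]),M,s
def getcmd():
    return np.array(json.load(open('cmd.json'))) if os.path.exists('cmd.json') else meas()[0]
def rows(targets,save=True):
    c=getcmd(); a=np.radians(c[3]); out=[]
    for t in targets:
        d=np.array(t[:3])-c[:3]; tw=-((t[3]-c[3]+180)%360-180)
        out.append([[round(float(d[0]*np.cos(a)+d[1]*np.sin(a)),4-1),round(float(d[0]*np.sin(a)-d[1]*np.cos(a)),3),round(float(-d[2]),3)],round(float(tw))])
    (x,y,z),tw=out[-1]
    new=[c[0]+x*np.cos(a)+y*np.sin(a),c[1]+x*np.sin(a)-y*np.cos(a),c[2]-z,c[3]-tw]
    if save: json.dump(new,open('cmd.json','w'))
    print(json.dumps(out)); return out
def u(d): return np.array([np.cos(np.radians(d)),np.sin(np.radians(d))])
def push(prog,face,gap=0,z=.122,lead=0):
    """pose with the pusher touching the handle at wheel progress prog (deg)"""
    th=TH0-prog; n=th-90-lead; H=C+R0*u(th); half={'x':.0075,'y':.0175}[face]
    P=H-(.012+half+gap)*u(n); al=n+180 if face=='x' else n-90
    return [*P,z,al]
def say():
    p,M,s=meas(); print('t',round(s['t'],2),'pos',np.round(p,4),'q6',round(np.degrees(s['q'][5]),1),'F',np.round(s['force'],1),'op',round(s['opening'],4),'tilt',np.round(M[:,2],3),'cmd',np.round(getcmd(),4))
E
python3 - <<'E'
from h import *
t=push(0,'x',.022,.2,10); print(t); rows([t]); say()
print(push(0,'x',.022,.122,10))
E
```

```text
[np.float64(0.4614075383350073), np.float64(-0.06033809056509361), 0.2, 219.5]
[[[-0.463, -0.55, 0.018], -53]]
t 0.15 pos [1.412000e-01 5.827000e-01 2.178000e-01 1.663764e+02] q6 -4.9 F [-0.4  0.2 -1.1] op 0.0926 tilt [-0.    -0.001 -1.   ] cmd [ 4.616000e-01 -6.090000e-02  1.998000e-01  2.193764e+02]
[np.float64(0.4614075383350073), np.float64(-0.06033809056509361), 0.122, 219.5]
```

Request:
send_rows:
  motion:
    - [[-0.04,-0.046,0.002],-5]
    - [[-0.08,-0.092,0.004],-9]
    - [[-0.12,-0.138,0.006],-14]
    - [[-0.16,-0.184,0.008],-19]
    - [[-0.2,-0.23,0.01],-24]
    - [[-0.24,-0.276,0.012],-29]
    - [[-0.28,-0.33,0.014],-34]
    - [[-0.32,-0.38,0.016],-39]
    - [[-0.36,-0.43,0.018],-44]
    - [[-0.4,-0.475,0.018],-48]
    - [[-0.435,-0.52,0.018],-51]
    - [[-0.463,-0.55,0.018],-53]
  jaw: 0
  squeeze: 10

```text
t: 1.65
tool_pos: [0.4622, -0.0632, 0.2004]
orientation: [1.057, -2.958, 0.0]
force: [-0.0, 0.7, 0.5]
opening: 0.0006
```

```bash
python3 - <<'E'
from h import *
say()
for n in("top","scene"):
    im=eyes.read_camera(n)[:,:,::-1]; cv2.imwrite(f'pics/{n}1.png',im)
a=cv2.imread('pics/top1.png')[120:340,280:500];b=cv2.imread('pics/scene1.png')[100:300,160:380]
cv2.imwrite('pics/c1.png',np.hstack([cv2.resize(a,(400,400)),cv2.resize(b,(400,400))]))
E
```

```text
t 1.65 pos [ 4.622000e-01 -6.320000e-02  2.004000e-01 -1.406685e+02] q6 -143.4 F [-0.   0.7  0.5] op 0.0006 tilt [-0. -0. -1.] cmd [ 4.616000e-01 -6.090000e-02  1.998000e-01  2.193764e+02]
```

View pics/c1.png

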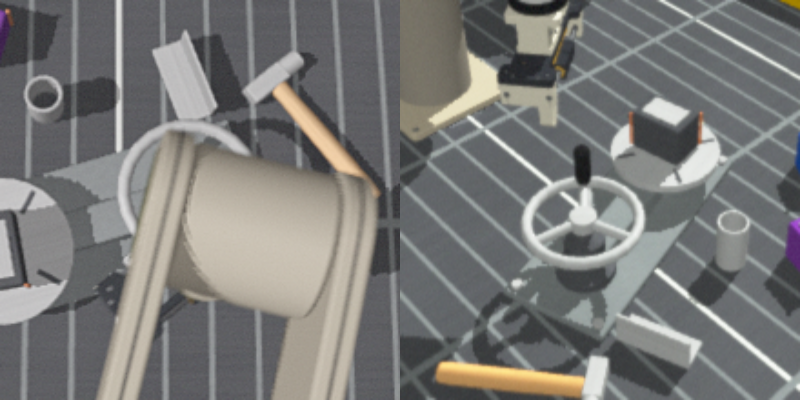

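The scene view shows the shut fingers hovering behind the handle, clear of everything. The arm blocks the top view. Next I'll descend and come up to contact.

```bash
python3 - <<'E'
from h import *
T=[push(0,'x',.022,z,10) for z in (.19,.17,.15,.134,.125,.122,.122)]+[push(0,'x',g,.122,10) for g in (.017,.012,.007,.003,.001)]
rows(T)
E
```

```text
[[[-0.0, 0.001, 0.01], 0], [[-0.0, 0.001, 0.03], 0], [[-0.0, 0.001, 0.05], 0], [[-0.0, 0.001, 0.066], 0], [[-0.0, 0.001, 0.075], 0], [[-0.0, 0.001, 0.078], 0], [[-0.0, 0.001, 0.078], 0], [[-0.005, 0.001, 0.078], 0], [[-0.01, 0.001, 0.078], 0], [[-0.015, 0.001, 0.078], 0], [[-0.019, 0.001, 0.078], 0], [[-0.021, 0.001, 0.078], 0]]
```

Request:
send_rows:
  motion:
    - [[0,0.001,0.01],0]
    - [[0,0.001,0.03],0]
    - [[0,0.001,0.05],0]
    - [[0,0.001,0.066],0]
    - [[0,0.001,0.075],0]
    - [[0,0.001,0.078],0]
    - [[0,0.001,0.078],0]
    - [[-0.005,0.001,0.078],0]
    - [[-0.01,0.001,0.078],0]
    - [[-0.015,0.001,0.078],0]
    - [[-0.019,0.001,0.078],0]
    - [[-0.021,0.001,0.078],0]

```text
t: 3.25
tool_pos: [0.4773, -0.0465, 0.1227]
orientation: [1.058, -2.957, 0.001]
force: [-2.5, -1.9, 2.8]
opening: 0.0005
```

```bash
python3 - <<'E'
from h import *
say()
im=eyes.read_camera("scene")[:,:,::-1]; cv2.imwrite('pics/s2.png',cv2.resize(im[130:290,180:380],(800,640)[:2] and (750,600)))
w=eyes.read_camera("wrist")[:,:,::-1]; cv2.imwrite('pics/w2.png',w)
E
```

```text
t 3.25 pos [ 4.773000e-01 -4.650000e-02  1.227000e-01 -1.406112e+02] q6 -141.0 F [-2.5 -1.9  2.8] op 0.0005 tilt [-0.001 -0.001 -1.   ] cmd [ 4.772000e-01 -4.680000e-02  1.218000e-01  2.193764e+02]
```

View pics/s2.png

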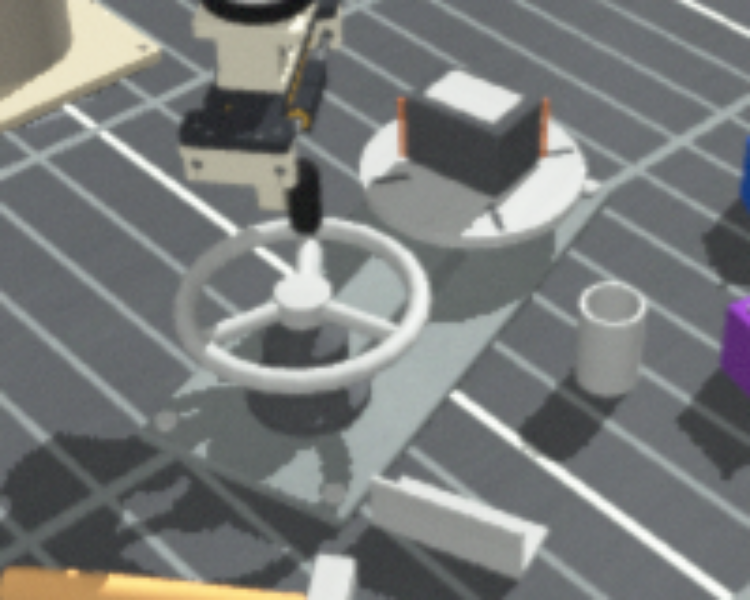

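View pics/w2.png

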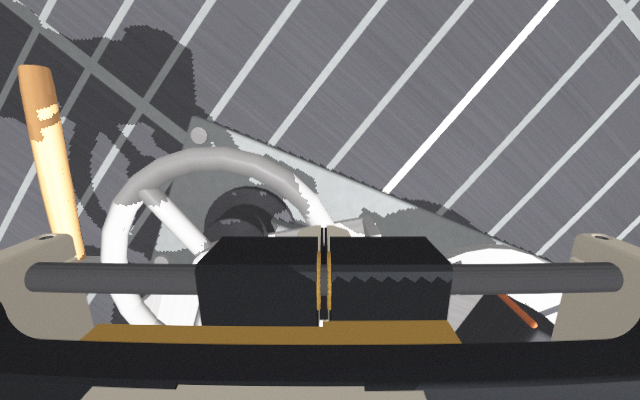

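Contact is just made: about 3 N along the push direction, with the fingers beside the handle and low on it. I'll push at about 24°/s.

```bash
python3 - <<'E'
from h import *
rows([push(p,'x',0,.122,10) for p in (1,3,5.5,8,11,14,17,20,23,26,29,32)])
E
```

```text
[[[-0.002, 0.0, -0.0], 1], [[-0.005, 0.001, -0.0], 3], [[-0.008, 0.002, -0.0], 5], [[-0.012, 0.003, -0.0], 8], [[-0.016, 0.004, -0.0], 11], [[-0.02, 0.005, -0.0], 14], [[-0.024, 0.006, -0.0], 17], [[-0.028, 0.006, -0.0], 20], [[-0.032, 0.006, -0.0], 23], [[-0.036, 0.006, -0.0], 26], [[-0.041, 0.006, -0.0], 29], [[-0.045, 0.006, -0.0], 32]]
```

Request:
send_rows:
  motion:
    - [[-0.002,0.0,0],1]
    - [[-0.005,0.001,0],3]
    - [[-0.008,0.002,0],5]
    - [[-0.012,0.003,0],8]
    - [[-0.016,0.004,0],11]
    - [[-0.02,0.005,0],14]
    - [[-0.024,0.006,0],17]
    - [[-0.028,0.006,0],20]
    - [[-0.032,0.006,0],23]
    - [[-0.036,0.006,0],26]
    - [[-0.041,0.006,0],29]
    - [[-0.045,0.006,0],32]

```text
t: 4.85
tool_pos: [0.5081, -0.0131, 0.1226]
orientation: [0.198, -3.135, -0.0]
force: [-2.7, -0.5, 2.5]
opening: 0.0003
```

```bash
python3 - <<'E'
from h import *
say()
im=eyes.read_camera("scene")[:,:,::-1]; cv2.imwrite('pics/s3.png',cv2.resize(im[130:290,180:380],(750,600)))
rows([push(p,'x',0,.122,10) for p in range(35,69,3)])
E
```

```text
t 4.85 pos [ 5.081000e-01 -1.310000e-02  1.226000e-01 -1.727746e+02] q6 -104.5 F [-2.7 -0.5  2.5] op 0.0003 tilt [-0.001  0.    -1.   ] cmd [ 5.082000e-01 -1.360000e-02  1.218000e-01  1.873764e+02]
[[[-0.004, 0.001, -0.0], 3], [[-0.008, 0.003, -0.0], 6], [[-0.012, 0.004, -0.0], 9], [[-0.016, 0.005, -0.0], 12], [[-0.02, 0.006, -0.0], 15], [[-0.024, 0.006, -0.0], 18], [[-0.028, 0.006, -0.0], 21], [[-0.032, 0.007, -0.0], 24], [[-0.036, 0.006, -0.0], 27], [[-0.041, 0.006, -0.0], 30], [[-0.045, 0.006, -0.0], 33], [[-0.049, 0.005, -0.0], 36]]
```

View pics/s3.png

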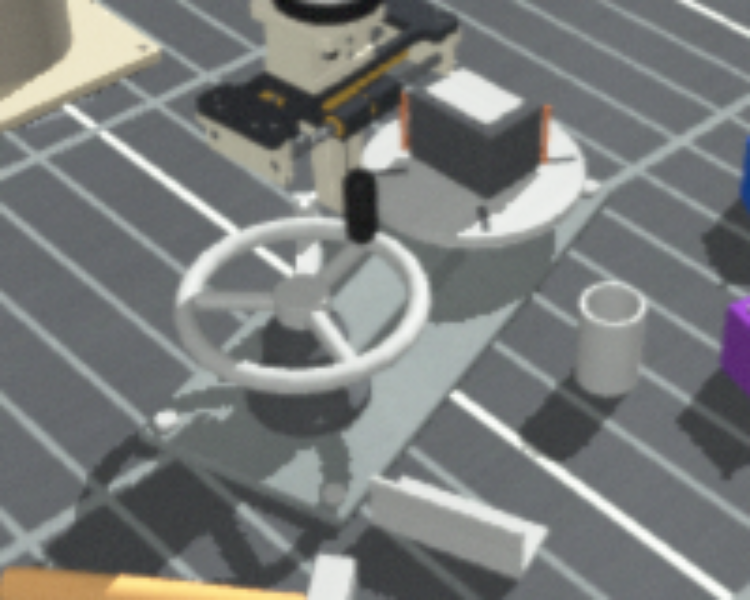

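The wheel has followed to about 32° with roughly 3 N on the handle, and the gripper body stays above the box. Continuing.

Request:
send_rows:
  motion:
    - [[-0.004,0.001,0],3]
    - [[-0.008,0.003,0],6]
    - [[-0.012,0.004,0],9]
    - [[-0.016,0.005,0],12]
    - [[-0.02,0.006,0],15]
    - [[-0.024,0.006,0],18]
    - [[-0.028,0.006,0],21]
    - [[-0.032,0.007,0],24]
    - [[-0.036,0.006,0],27]
    - [[-0.041,0.006,0],30]
    - [[-0.045,0.006,0],33]
    - [[-0.049,0.005,0],36]

```text
t: 6.4
tool_pos: [0.556, -0.0013, 0.1225]
orientation: [-0.778, -3.043, -0.001]
force: [-2.6, 1.9, 2.1]
opening: 0.0001
```

```bash
python3 - <<'E'
from h import *
say()
rows([push(p,'x',0,.122,10) for p in range(71,105,3)])
E
```

```text
t 6.4 pos [ 5.560000e-01 -1.300000e-03  1.225000e-01  1.513035e+02] q6 -66.8 F [-2.6  1.9  2.1] op 0.0001 tilt [-0.001  0.001 -1.   ] cmd [ 5.561000e-01 -2.400000e-03  1.218000e-01  1.513764e+02]
[[[-0.004, 0.001, -0.0], 3], [[-0.008, 0.003, -0.0], 6], [[-0.012, 0.004, -0.0], 9], [[-0.016, 0.005, -0.0], 12], [[-0.02, 0.006, -0.0], 15], [[-0.024, 0.006, -0.0], 18], [[-0.028, 0.007, -0.0], 21], [[-0.032, 0.007, -0.0], 24], [[-0.037, 0.007, -0.0], 27], [[-0.041, 0.006, -0.0], 30], [[-0.045, 0.006, -0.0], 33], [[-0.049, 0.005, -0.0], 36]]
```

Request:
send_rows:
  motion:
    - [[-0.004,0.001,0],3]
    - [[-0.008,0.003,0],6]
    - [[-0.012,0.004,0],9]
    - [[-0.016,0.005,0],12]
    - [[-0.02,0.006,0],15]
    - [[-0.024,0.006,0],18]
    - [[-0.028,0.007,0],21]
    - [[-0.032,0.007,0],24]
    - [[-0.037,0.007,0],27]
    - [[-0.041,0.006,0],30]
    - [[-0.045,0.006,0],33]
    - [[-0.049,0.005,0],36]

```text
t: 7.9
tool_pos: [0.6017, -0.0201, 0.1225]
orientation: [-1.68, -2.653, -0.002]
force: [-1.8, 2.6, 2.1]
opening: 0.0003
```

```bash
python3 - <<'E'
from h import *
say()
rows([push(p,'x',0,.122,10) for p in range(107,141,3)])
E
```

```text
t 7.9 pos [ 6.017000e-01 -2.010000e-02  1.225000e-01  1.153127e+02] q6 -32.2 F [-1.8  2.6  2.1] op 0.0003 tilt [-0.     0.002 -1.   ] cmd [ 6.015000e-01 -2.140000e-02  1.218000e-01  1.153764e+02]
[[[-0.004, 0.002, -0.0], 3], [[-0.008, 0.003, -0.0], 6], [[-0.012, 0.004, -0.0], 9], [[-0.016, 0.005, -0.0], 12], [[-0.02, 0.006, -0.0], 15], [[-0.024, 0.007, -0.0], 18], [[-0.028, 0.007, -0.0], 21], [[-0.032, 0.007, -0.0], 24], [[-0.037, 0.007, -0.0], 27], [[-0.041, 0.007, -0.0], 30], [[-0.045, 0.006, -0.0], 33], [[-0.049, 0.005, -0.0], 36]]
```

Request:
send_rows:
  motion:
    - [[-0.004,0.002,0],3]
    - [[-0.008,0.003,0],6]
    - [[-0.012,0.004,0],9]
    - [[-0.016,0.005,0],12]
    - [[-0.02,0.006,0],15]
    - [[-0.024,0.007,0],18]
    - [[-0.028,0.007,0],21]
    - [[-0.032,0.007,0],24]
    - [[-0.037,0.007,0],27]
    - [[-0.041,0.007,0],30]
    - [[-0.045,0.006,0],33]
    - [[-0.049,0.005,0],36]

```text
t: 9.4
tool_pos: [0.6275, -0.0622, 0.1225]
orientation: [-2.418, -2.004, -0.003]
force: [1.0, 3.1, 1.2]
opening: 0.0005
```

```bash
python3 - <<'E'
from h import *
say()
im=eyes.read_camera("scene")[:,:,::-1]; cv2.imwrite('pics/s4.png',cv2.resize(im[130:290,180:380],(750,600)))
rows([push(p,'x',0,.122,10) for p in range(143,177,3)])
E
```

```text
t 9.4 pos [ 6.27500e-01 -6.22000e-02  1.22500e-01  7.93188e+01] q6 0.3 F [1.  3.1 1.2] op 0.0005 tilt [ 0.001  0.002 -1.   ] cmd [ 6.27000e-01 -6.36000e-02  1.21800e-01  7.93764e+01]
[[[-0.004, 0.002, -0.0], 3], [[-0.008, 0.003, -0.0], 6], [[-0.012, 0.004, -0.0], 9], [[-0.016, 0.005, -0.0], 12], [[-0.02, 0.006, -0.0], 15], [[-0.024, 0.007, -0.0], 18], [[-0.028, 0.007, -0.0], 21], [[-0.032, 0.007, -0.0], 24], [[-0.036, 0.007, -0.0], 27], [[-0.041, 0.007, -0.0], 30], [[-0.045, 0.006, -0.0], 33], [[-0.049, 0.005, -0.0], 36]]
```

View pics/s4.png

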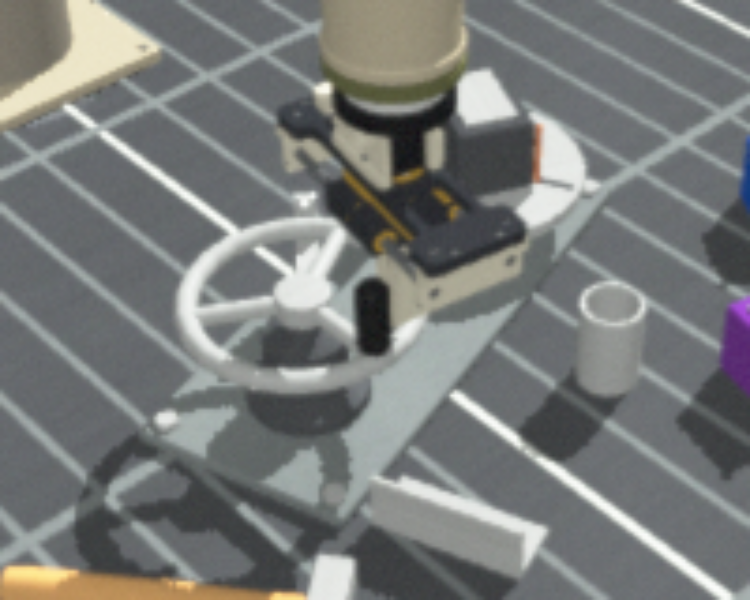

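At 140° the handle is still on the fingers. One more stretch brings it to 176°.

Request:
send_rows:
  motion:
    - [[-0.004,0.002,0],3]
    - [[-0.008,0.003,0],6]
    - [[-0.012,0.004,0],9]
    - [[-0.016,0.005,0],12]
    - [[-0.02,0.006,0],15]
    - [[-0.024,0.007,0],18]
    - [[-0.028,0.007,0],21]
    - [[-0.032,0.007,0],24]
    - [[-0.036,0.007,0],27]
    - [[-0.041,0.007,0],30]
    - [[-0.045,0.006,0],33]
    - [[-0.049,0.005,0],36]

```text
t: 10.95
tool_pos: [0.6238, -0.1118, 0.1227]
orientation: [-2.919, -1.16, -0.003]
force: [3.8, 2.4, -1.8]
opening: 0.0006
```

```bash
python3 - <<'E'
from h import *
say()
P=push(176,'x',.0,.122,10)
# back off 30 mm along -n, then turn from -x face to -y face
T=[push(176,'x',g,.122,10) for g in (.003,.010,.02,.03)]
a0=T[-1][3]; b=push(176,'y',.02,.122,0); 
d=(b[3]-a0+180)%360-180; print(a0,b[3],d)
T+=[[*T[3][:3],a0+d*k/8] for k in range(1,9)]
rows(T)
E
```

```text
t 10.95 pos [ 0.6238 -0.1118  0.1227 43.3554] q6 31.8 F [ 3.8  2.4 -1.8] op 0.0006 tilt [ 0.002  0.001 -1.   ] cmd [ 0.6229 -0.1126  0.1218 43.3764]
43.5 -216.5 100.0
[[[0.003, 0.0, -0.0], 0], [[0.01, 0.0, -0.0], 0], [[0.02, 0.0, -0.0], 0], [[0.03, 0.0, -0.0], 0], [[0.03, 0.0, -0.0], -13], [[0.03, 0.0, -0.0], -25], [[0.03, 0.0, -0.0], -38], [[0.03, 0.0, -0.0], -50], [[0.03, 0.0, -0.0], -63], [[0.03, 0.0, -0.0], -75], [[0.03, 0.0, -0.0], -88], [[0.03, 0.0, -0.0], -100]]
```

Request:
send_rows:
  motion:
    - [[0.003,0,0],0]
    - [[0.01,0,0],0]
    - [[0.02,0,0],0]
    - [[0.03,0,0],0]
    - [[0.03,0,0],-10]
    - [[0.03,0,0],-20]
    - [[0.03,0,0],-30]
    - [[0.03,0,0],-40]
    - [[0.03,0,0],-50]
    - [[0.03,0,0],-60]
    - [[0.03,0,0],-70]
    - [[0.03,0,0],-80]

```text
t: 12.45
tool_pos: [0.6453, -0.0911, 0.1226]
orientation: [-1.481, -2.771, -0.0]
force: [-0.4, -0.2, -0.1]
opening: 0.0004
```

```bash
python3 - <<'E'
from h import *
say(); c=getcmd(); c[3]-=20; json.dump(list(c),open('cmd.json','w'))  # sent -80 of the -100
im=eyes.read_camera("scene")[:,:,::-1]; cv2.imwrite('pics/s5.png',cv2.resize(im[130:290,180:380],(750,600)))
b=push(176,'y',.02)
c=getcmd();d=(b[3]-c[3]+180)%360-180
T=[[*(c[:3]+(np.array(b[:3])-c[:3])*k/3),c[3]+d*k/3] for k in (1,2,3)]+[push(176,'y',g) for g in (.02,.015,.010,.006,.003,.001)]
rows(T)
E
```

```text
t 12.45 pos [ 6.453000e-01 -9.110000e-02  1.226000e-01  1.237462e+02] q6 -46.3 F [-0.4 -0.2 -0.1] op 0.0004 tilt [-0.  0. -1.] cmd [ 6.447000e-01 -9.200000e-02  1.218000e-01  1.433764e+02]
[[[0.003, -0.001, -0.0], -7], [[0.005, -0.001, -0.0], -13], [[0.008, -0.002, -0.0], -20], [[0.008, -0.002, -0.0], -20], [[0.006, -0.007, -0.0], -20], [[0.005, -0.011, -0.0], -20], [[0.003, -0.015, -0.0], -20], [[0.002, -0.018, -0.0], -20], [[0.002, -0.02, -0.0], -20]]
```

View pics/s5.png

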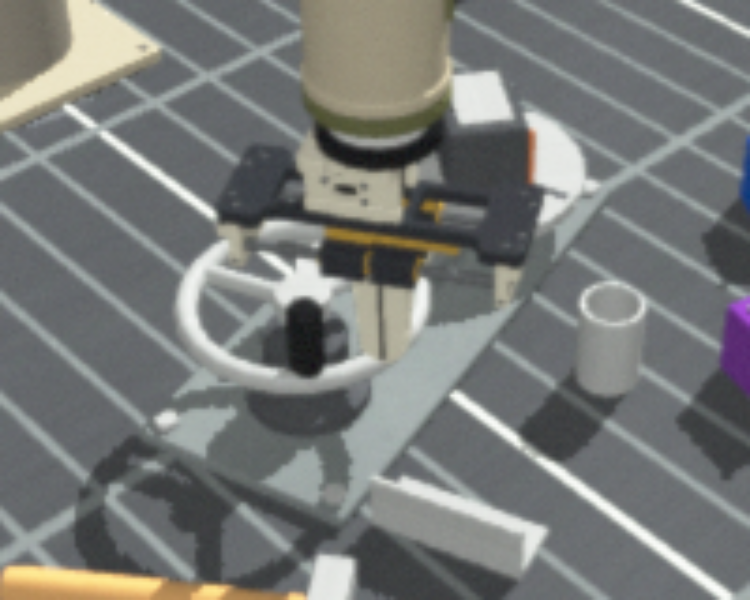

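```bash
python3 - <<'E'
from h import *
al=np.radians(123.75); y=np.array([np.sin(al),-np.cos(al)]); P=np.array([.6453,-.0911])
f=lambda X:((proj('scene',X)-[180,130])*3.75).round()
for s in(-.094,0,.094):
    for z in(.122,.165,.206,.24): print(s,z,f([*(P+s*y),z]))
E
```

```text
-0.094 0.122 [244. 328.]
-0.094 0.165 [239. 278.]
-0.094 0.206 [234. 228.]
-0.094 0.24 [229. 185.]
0 0.122 [384. 350.]
0 0.165 [382. 300.]
0 0.206 [380. 250.]
0 0.24 [379. 207.]
0.094 0.122 [526. 372.]
0.094 0.165 [528. 322.]
0.094 0.206 [530. 272.]
0.094 0.24 [532. 229.]
```

The hanging side brackets end at z≈0.177, above the handle top (0.162) and the box (0.124). The view shows the handle standing free at (305,335) in the crop with the fingers behind it. Re-engaging now.

Request:
send_rows:
  motion:
    - [[0.003,-0.001,0],-7]
    - [[0.005,-0.001,0],-13]
    - [[0.008,-0.002,0],-20]
    - [[0.008,-0.002,0],-20]
    - [[0.006,-0.007,0],-20]
    - [[0.005,-0.011,0],-20]
    - [[0.003,-0.015,0],-20]
    - [[0.002,-0.018,0],-20]
    - [[0.002,-0.02,0],-20]

```text
t: 13.62
tool_pos: [0.6269, -0.1013, 0.1227]
orientation: [0.988, 2.982, -0.0]
force: [0.7, 0.2, -0.1]
opening: 0.0006
```

```bash
python3 - <<'E'
from h import *
say()
print(push(176,'y',.001))
E
```

```text
t 13.62 pos [ 6.26900e-01 -1.01300e-01  1.22700e-01  1.43341e+02] q6 -67.1 F [ 0.7  0.2 -0.1] op 0.0006 tilt [-0. -0. -1.] cmd [ 6.269000e-01 -1.014000e-01  1.218000e-01  1.433764e+02]
[np.float64(0.62732750268159), np.float64(-0.10149925197077411), 0.122, -216.5]
```

```bash
python3 - <<'E'
from h import *
rows([push(p,'y') for p in (177,178,180,182,184.5,187,190,193,196,199,202,205)])
E
```

```text
[[[-0.001, -0.002, -0.0], 1], [[-0.001, -0.003, -0.0], 2], [[-0.002, -0.006, -0.0], 4], [[-0.003, -0.009, -0.0], 6], [[-0.004, -0.012, -0.0], 8], [[-0.005, -0.016, -0.0], 11], [[-0.005, -0.02, -0.0], 14], [[-0.006, -0.024, -0.0], 17], [[-0.006, -0.028, -0.0], 20], [[-0.006, -0.032, -0.0], 23], [[-0.006, -0.036, -0.0], 26], [[-0.006, -0.04, -0.0], 29]]
```

Request:
send_rows:
  motion:
    - [[-0.001,-0.002,0],1]
    - [[-0.001,-0.003,0],2]
    - [[-0.002,-0.006,0],4]
    - [[-0.003,-0.009,0],6]
    - [[-0.004,-0.012,0],8]
    - [[-0.005,-0.016,0],11]
    - [[-0.005,-0.02,0],14]
    - [[-0.006,-0.024,0],17]
    - [[-0.006,-0.028,0],20]
    - [[-0.006,-0.032,0],23]
    - [[-0.006,-0.036,0],26]
    - [[-0.006,-0.04,0],29]

```text
t: 15.12
tool_pos: [0.6082, -0.137, 0.1227]
orientation: [1.706, 2.637, 0.0]
force: [3.5, 1.8, -0.4]
opening: 0.0006
```

```bash
python3 - <<'E'
from h import *
say()
im=eyes.read_camera("scene")[:,:,::-1]; cv2.imwrite('pics/s6.png',cv2.resize(im[130:290,180:380],(750,600)))
rows([push(p,'y') for p in range(208,242,3)])
E
```

```text
t 15.12 pos [  0.6082  -0.137    0.1227 114.2003] q6 -41.6 F [ 3.5  1.8 -0.4] op 0.0006 tilt [ 0.001 -0.    -1.   ] cmd [  0.6079  -0.1371   0.1218 114.3764]
[[[-0.001, -0.005, -0.0], 3], [[-0.002, -0.008, -0.0], 6], [[-0.004, -0.013, -0.0], 9], [[-0.004, -0.017, -0.0], 12], [[-0.005, -0.021, -0.0], 15], [[-0.005, -0.025, -0.0], 18], [[-0.005, -0.029, -0.0], 21], [[-0.005, -0.033, -0.0], 24], [[-0.005, -0.037, -0.0], 27], [[-0.005, -0.042, -0.0], 30], [[-0.004, -0.046, -0.0], 33], [[-0.003, -0.05, -0.0], 36]]
```

View pics/s6.png

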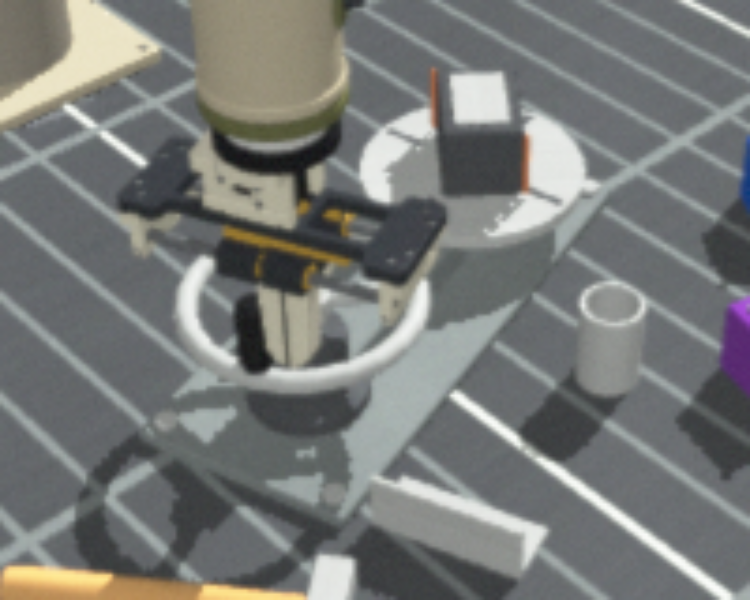

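The handle is in contact at about 205°, with the box riding round properly. Continuing.

Request:
send_rows:
  motion:
    - [[-0.001,-0.005,0],3]
    - [[-0.002,-0.008,0],6]
    - [[-0.004,-0.013,0],9]
    - [[-0.004,-0.017,0],12]
    - [[-0.005,-0.021,0],15]
    - [[-0.005,-0.025,0],18]
    - [[-0.005,-0.029,0],21]
    - [[-0.005,-0.033,0],24]
    - [[-0.005,-0.037,0],27]
    - [[-0.005,-0.042,0],30]
    - [[-0.004,-0.046,0],33]
    - [[-0.003,-0.05,0],36]

```text
t: 16.68
tool_pos: [0.5639, -0.1607, 0.1227]
orientation: [2.436, 1.982, 0.0]
force: [3.8, -1.5, -1.9]
opening: 0.0004
```

```bash
python3 - <<'E'
from h import *
say()
rows([push(p,'y') for p in range(244,278,3)])
E
```

```text
t 16.68 pos [ 0.5639 -0.1607  0.1227 78.2521] q6 -9.1 F [ 3.8 -1.5 -1.9] op 0.0004 tilt [ 0.001 -0.001 -1.   ] cmd [ 0.5636 -0.1604  0.1218 78.3764]
[[[-0.001, -0.004, -0.0], 3], [[-0.003, -0.008, -0.0], 6], [[-0.004, -0.012, -0.0], 9], [[-0.004, -0.016, -0.0], 12], [[-0.005, -0.02, -0.0], 15], [[-0.005, -0.024, -0.0], 18], [[-0.006, -0.028, -0.0], 21], [[-0.006, -0.032, -0.0], 24], [[-0.005, -0.037, -0.0], 27], [[-0.005, -0.041, -0.0], 30], [[-0.004, -0.045, -0.0], 33], [[-0.003, -0.049, -0.0], 36]]
```

Request:
send_rows:
  motion:
    - [[-0.001,-0.004,0],3]
    - [[-0.003,-0.008,0],6]
    - [[-0.004,-0.012,0],9]
    - [[-0.004,-0.016,0],12]
    - [[-0.005,-0.02,0],15]
    - [[-0.005,-0.024,0],18]
    - [[-0.006,-0.028,0],21]
    - [[-0.006,-0.032,0],24]
    - [[-0.005,-0.037,0],27]
    - [[-0.005,-0.041,0],30]
    - [[-0.004,-0.045,0],33]
    - [[-0.003,-0.049,0],36]

```text
t: 18.18
tool_pos: [0.515, -0.1541, 0.1228]
orientation: [2.929, 1.131, -0.0]
force: [1.4, -2.7, -2.5]
opening: 0.0006
```

```bash
python3 - <<'E'
from h import *
say()
im=eyes.read_camera("scene")[:,:,::-1]; cv2.imwrite('pics/s7.png',cv2.resize(im[130:290,180:380],(750,600)))
rows([push(p,'y') for p in range(280,314,3)])
E
```

```text
t 18.18 pos [ 0.515  -0.1541  0.1228 42.241 ] q6 25.7 F [ 1.4 -2.7 -2.5] op 0.0006 tilt [ 0.    -0.002 -1.   ] cmd [ 0.515  -0.1535  0.1218 42.3764]
[[[-0.002, -0.004, -0.0], 3], [[-0.003, -0.008, -0.0], 6], [[-0.004, -0.012, -0.0], 9], [[-0.005, -0.016, -0.0], 12], [[-0.005, -0.02, -0.0], 15], [[-0.006, -0.024, -0.0], 18], [[-0.006, -0.028, -0.0], 21], [[-0.006, -0.032, -0.0], 24], [[-0.006, -0.037, -0.0], 27], [[-0.005, -0.041, -0.0], 30], [[-0.004, -0.045, -0.0], 33], [[-0.003, -0.049, -0.0], 36]]
```

View pics/s7.png

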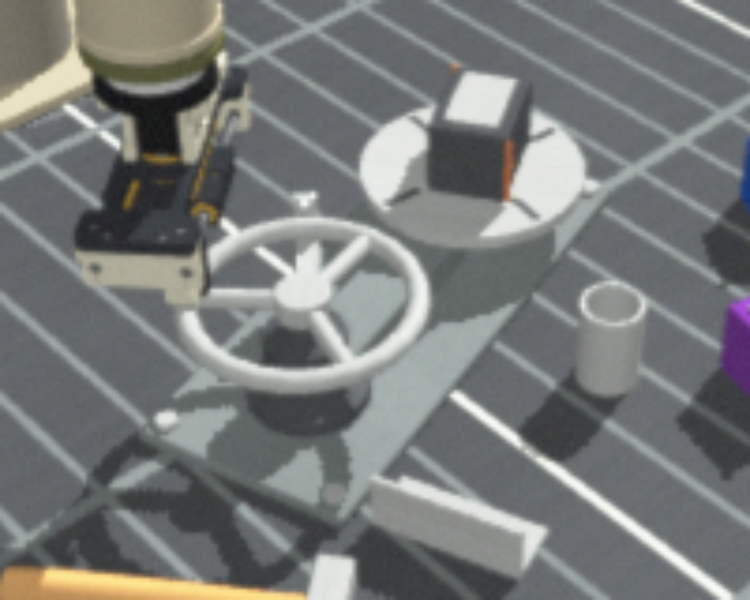

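The handle spoke now points left in the picture (~277°). The handle is hidden by the gripper, and the force confirms contact. Continuing.

Request:
send_rows:
  motion:
    - [[-0.002,-0.004,0],3]
    - [[-0.003,-0.008,0],6]
    - [[-0.004,-0.012,0],9]
    - [[-0.005,-0.016,0],12]
    - [[-0.005,-0.02,0],15]
    - [[-0.006,-0.024,0],18]
    - [[-0.006,-0.028,0],21]
    - [[-0.006,-0.032,0],24]
    - [[-0.006,-0.037,0],27]
    - [[-0.005,-0.041,0],30]
    - [[-0.004,-0.045,0],33]
    - [[-0.003,-0.049,0],36]

```text
t: 19.73
tool_pos: [0.4796, -0.1198, 0.1227]
orientation: [3.135, 0.173, -0.001]
force: [0.9, -3.7, -0.4]
opening: 0.0005
```

```bash
python3 - <<'E'
from h import *
say()
rows([push(p,'y') for p in (316,319,322,325,328,331,334,337,340,342.5,344,345)])
E
```

```text
t 19.73 pos [ 0.4796 -0.1198  0.1227  6.2985] q6 63.8 F [ 0.9 -3.7 -0.4] op 0.0005 tilt [-0.    -0.002 -1.   ] cmd [ 0.4797 -0.1193  0.1218  6.3764]
[[[-0.002, -0.004, -0.0], 3], [[-0.003, -0.008, -0.0], 6], [[-0.004, -0.012, -0.0], 9], [[-0.005, -0.016, -0.0], 12], [[-0.005, -0.02, -0.0], 15], [[-0.006, -0.024, -0.0], 18], [[-0.006, -0.028, -0.0], 21], [[-0.006, -0.032, -0.0], 24], [[-0.006, -0.036, -0.0], 27], [[-0.005, -0.04, -0.0], 29], [[-0.005, -0.042, -0.0], 31], [[-0.005, -0.043, -0.0], 32]]
```

Request:
send_rows:
  motion:
    - [[-0.002,-0.004,0],3]
    - [[-0.003,-0.008,0],6]
    - [[-0.004,-0.012,0],9]
    - [[-0.005,-0.016,0],12]
    - [[-0.005,-0.02,0],15]
    - [[-0.006,-0.024,0],18]
    - [[-0.006,-0.028,0],21]
    - [[-0.006,-0.032,0],24]
    - [[-0.006,-0.036,0],27]
    - [[-0.005,-0.04,0],29]
    - [[-0.005,-0.042,0],31]
    - [[-0.005,-0.043,0],32]

```text
t: 21.22
tool_pos: [0.4699, -0.0773, 0.1227]
orientation: [3.062, -0.697, -0.0]
force: [-1.6, -3.2, 0.8]
opening: 0.0005
```

```bash
python3 - <<'E'
from h import *
say()
for n in("scene","top"):
    cv2.imwrite(f'pics/{n}8.png',eyes.read_camera(n)[:,:,::-1])
a=cv2.imread('pics/scene8.png')[150:250,200:330]; cv2.imwrite('pics/c8.png',cv2.resize(a,(780,600),interpolation=cv2.INTER_CUBIC))
E
```

```text
t 21.23 pos [  0.4699  -0.0773   0.1227 -25.6397] q6 100.2 F [-1.6 -3.2  0.8] op 0.0005 tilt [-0.001 -0.001 -1.   ] cmd [  0.47    -0.0771   0.1218 -25.6236]
```

View pics/c8.png

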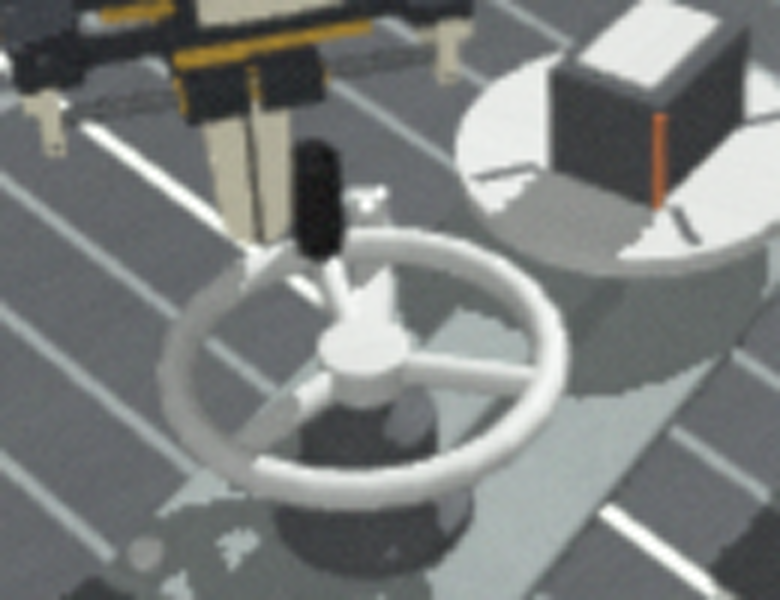

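View pics/top8.png

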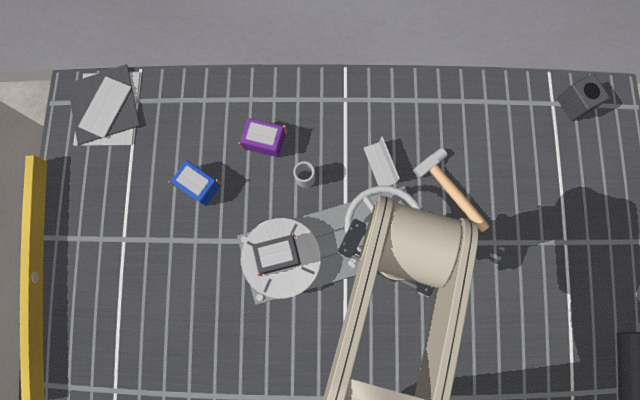

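```bash
cat >> h.py <<'E'
def hang(im,roi=(240,165,285,205),th=38,dbg=False):
    x0,y0,x1,y1=roi; g=im.max(2)[y0:y1,x0:x1]; m=(g<th).astype(np.uint8)
    n,l,st,ce=cv2.connectedComponentsWithStats(m)
    for i in range(1,n):
        if st[i,4]>40:
            c=ce[i]+[x0,y0]; W=onz('scene',c,.134)[:2]; d=W-C
            print('comp',st[i].tolist(),c.round(2),W.round(4),'r',np.hypot(*d).round(4),'ang',np.degrees(np.arctan2(d[1],d[0])).round(2))
E
python3 - <<'E'
from h import *
for f in('scene0','scene1','scene8'): print(f); hang(cv2.imread(f'pics/{f}.png'))
E
```

```text
scene0
comp [16, 10, 8, 17, 102] [259.99 182.82] [ 0.4975 -0.0381] r 0.0683 ang 139.94
scene1
comp [16, 10, 8, 16, 96] [259.99 182.91] [ 0.4977 -0.0383] r 0.0679 ang 139.94
scene8
comp [10, 10, 7, 17, 89] [252.75 183.75] [ 0.4875 -0.0545] r 0.068 ang 156.11
```

The handle's dark blob measured 139.9° at the start and 156.1° now, so it has 16.2° to go (progress 343.8° with 345° commanded). I'll slow down and go to a commanded 358°.

```bash
python3 - <<'E'
from h import *
rows([push(p,'y') for p in (346,347.5,349,350.5,352,353.5,355,356,357,358,358,358)])
E
```

```text
[[[-0.0, -0.002, -0.0], 1], [[-0.001, -0.004, -0.0], 2], [[-0.002, -0.006, -0.0], 4], [[-0.002, -0.008, -0.0], 5], [[-0.003, -0.01, -0.0], 7], [[-0.004, -0.012, -0.0], 8], [[-0.004, -0.014, -0.0], 10], [[-0.004, -0.015, -0.0], 11], [[-0.005, -0.016, -0.0], 12], [[-0.005, -0.018, -0.0], 13], [[-0.005, -0.018, -0.0], 13], [[-0.005, -0.018, -0.0], 13]]
```

Request:
send_rows:
  motion:
    - [[0,-0.002,0],1]
    - [[-0.001,-0.004,0],2]
    - [[-0.002,-0.006,0],4]
    - [[-0.002,-0.008,0],5]
    - [[-0.003,-0.01,0],7]
    - [[-0.004,-0.012,0],8]
    - [[-0.004,-0.014,0],10]
    - [[-0.004,-0.015,0],11]
    - [[-0.005,-0.016,0],12]
    - [[-0.005,-0.018,0],13]
    - [[-0.005,-0.018,0],13]
    - [[-0.005,-0.018,0],13]

```text
t: 22.82
tool_pos: [0.4735, -0.0581, 0.1226]
orientation: [-2.965, 1.038, -0.0]
force: [-1.6, -0.0, 0.5]
opening: 0.0008
```

```bash
python3 - <<'E'
from h import *
say()
im=eyes.read_camera("scene")[:,:,::-1]; cv2.imwrite('pics/scene9.png',im); hang(im)
cv2.imwrite('pics/c9.png',cv2.resize(im[150:250,200:330],(780,600),interpolation=cv2.INTER_CUBIC))
E
```

```text
t 22.82 pos [  0.4735  -0.0581   0.1226 -38.6035] q6 115.4 F [-1.6 -0.   0.5] op 0.0008 tilt [ 0.  0. -1.] cmd [  0.4733  -0.0587   0.1218 -38.6236]
comp [16, 10, 8, 17, 96] [259.14 183.12] [ 0.4969 -0.0405] r 0.0671 ang 141.85
```

View pics/c9.png

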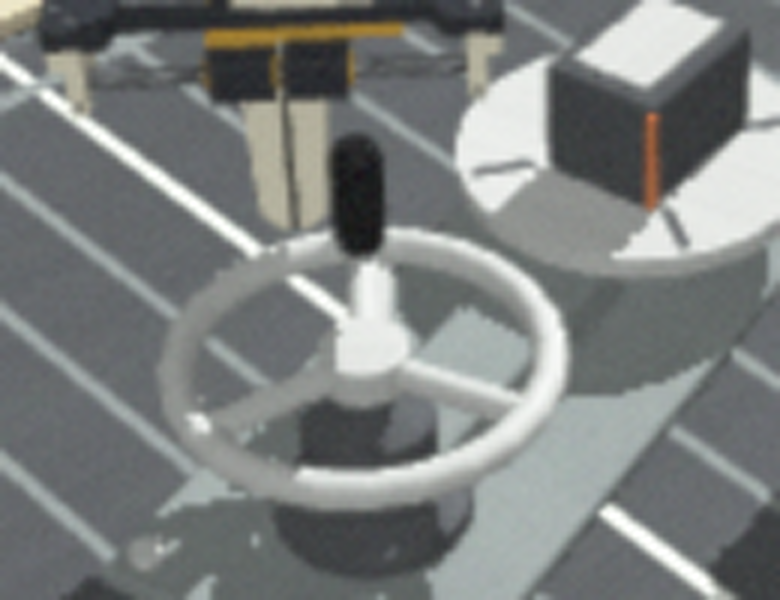

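It's 1.9° short, about 2.4 mm. I'll push 2 mm more slowly, then check.

Request:
send_rows:
  motion:
    - [[0,-0.001,0],0]
    - [[0,-0.001,0],1]
    - [[0,-0.002,0],1]
    - [[0,-0.002,0],2]
    - [[0,-0.002,0],2]

```text
t: 23.5
tool_pos: [0.4747, -0.0567, 0.1227]
orientation: [-2.946, 1.091, -0.0]
force: [-1.4, -1.5, 1.2]
opening: 0.0005
```

```bash
python3 - <<'E'
from h import *
say()
for i in range(3):
    im=eyes.read_camera("scene")[:,:,::-1]; cv2.imwrite(f'pics/scene10{i}.png',im); hang(im)
E
```

```text
t 23.5 pos [  0.4747  -0.0567   0.1227 -40.649 ] q6 117.7 F [-1.4 -1.5  1.2] op 0.0005 tilt [ 0.  0. -1.] cmd [  0.4733  -0.0587   0.1218 -38.6236]
comp [17, 10, 7, 16, 95] [259.96 182.98] [ 0.4979 -0.0386] r 0.0676 ang 140.0
comp [17, 10, 7, 16, 97] [259.95 182.84] [ 0.4974 -0.0382] r 0.0682 ang 140.03
comp [17, 10, 7, 17, 94] [259.98 183.35] [ 0.4992 -0.0395] r 0.066 ang 139.94
```

The handle is back at 140.0° against 139.94° at the start. I'll retreat straight back, then up and away.

Request:
send_rows:
  motion:
    - [[0,0.002,0],0]
    - [[0,0.008,0],0]
    - [[0,0.02,0],0]
    - [[0,0.035,0],0]
    - [[0,0.05,-0.02],0]
    - [[0,0.06,-0.06],0]
    - [[0.01,0.08,-0.1],0]
    - [[0.03,0.12,-0.12],0]
    - [[0.05,0.17,-0.12],0]
    - [[0.08,0.22,-0.12],0]
    - [[0.1,0.26,-0.12],0]
    - [[0.12,0.28,-0.12],0]

```text
t: 25.15
tool_pos: [0.3814, -0.3499, 0.2427]
orientation: [2.944, -1.095, -0.0]
force: [-0.2, -0.3, 0.1]
opening: 0.0004
```

```bash
python3 - <<'E'
from h import *
say()
im=eyes.read_camera("scene")[:,:,::-1]; cv2.imwrite('pics/sf.png',im); hang(im)
t=eyes.read_camera("top")[:,:,::-1]; cv2.imwrite('pics/tf.png',t)
for f in (cv2.imread('pics/top0.png'),t):
    m=(f.max(2)[235:265,350:380]<45).astype(np.uint8); n,l,st,ce=cv2.connectedComponentsWithStats(m)
    for i in range(1,n):
        if st[i,4]>30: 
            W=onz('top',ce[i]+[350,235],.162); d=W[:2]-C; print(st[i],ce[i]+[350,235],np.degrees(np.arctan2(d[1],d[0])))
E
```

```text
t 25.15 pos [  0.3814  -0.3499   0.2427 -40.7903] q6 82.6 F [-0.2 -0.3  0.1] op 0.0004 tilt [-0. -0. -1.] cmd [  0.4733  -0.0587   0.1218 -38.6236]
comp [16, 10, 8, 16, 96] [259.94 183.04] [ 0.4981 -0.0388] r 0.0673 ang 140.05
[ 9  9 11 11 54] [364.14814815 249.61111111] 140.57144673246069
[ 9  9 11 11 52] [364.11538462 249.73076923] 140.6464531364685
```

View pics/tf.png

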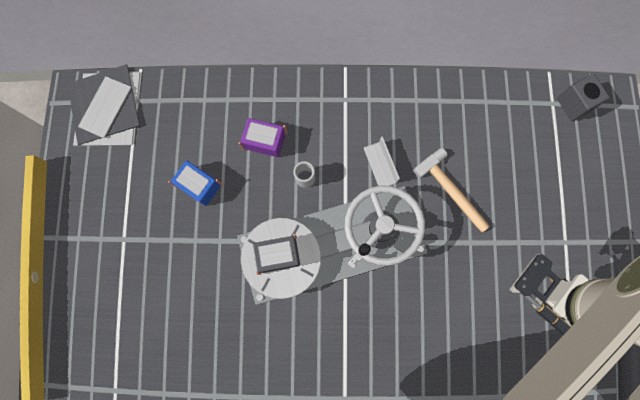

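View pics/sf.png

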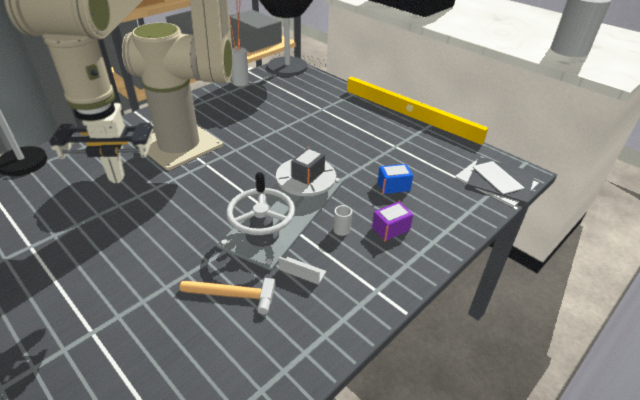

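Both views agree: the handle is at (364,250) in the top view and (260,183) in the scene view, the same as at the start to within about 0.1°. The box has turned a quarter and stands on the faceplate, the loose parts haven't moved, and the arm is clear. Handing in.

```bash
python3 -c "
from plant import ticket
print(ticket.close_job())"
```

```text
the job is handed in; nothing more can be done
None
```

The hand wheel has made one full clockwise turn and its handle is back at the index finger. I handed the job in at about 25 s of the 64 s allowed.

**How it was pushed:** The fingers stayed shut and never gripped the handle. They pushed it at about 24°/s with roughly 3–4.5 N. At 176° I backed off once and came back with another finger face, because of the last joint's range. For the last 15° I slowed down and checked with the camera.

**Final checks:**
- **Handle angle:** the top camera read 140.65° against 140.57° at the start, and the scene camera 140.05° against 139.94°. Both are within about 0.1°, with no sign of overshoot.
- **Surroundings:** the box turned a quarter with the faceplate and is still standing on it. The hammer, tube and angle offcuts look unmoved in the pictures.
- **Robot:** it is clear of everything, and the force on the tool reads about zero.

No check failed. The only difference was a constant 0.6° between the two cameras, which was there at the start too and is within the calibration tolerance.

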